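# Fill the handled dish with truffles and offer it to the guest

## Task

Tip the three chocolate truffles out of the measuring scoop into the handled serving dish and set the empty scoop back down upright on the bare table. Then lift the dish by the wooden grip on top of its handle, carry it level to the guest's place mat on the far left and give it a quarter turn, so that the arch of the handle stands in line with the mat's long sides and the guest across the table can reach in from the open side. Finish while still holding the dish, about a hand's breadth above the middle of the mat, level and still, with the truffles together in its middle; leave the jar, mug and saucers where they are.

Things in the scene. Friction and masses are not known exactly. Their poses are not given: they have to be found in the camera images.
- dish: White stoneware dish, 174 mm across, rim 49 mm high, about 0.42 kg. A rigid steel rod handle arches over it in its y-z plane: from the rim at y = +-88 mm up to 95 mm, then in to y = +-38 mm at 158 mm high. Open, for pouring or reaching in, on its +x and -x sides. Inside slopes 11 degrees near the middle, steeper outside, down to 11 mm above the underside. Origin: centre of the underside, z up.
- dish_grip (a point): Centre of the beech grip at the top of the dish's handle, 158 mm above the underside, above the dish's middle: a bar 76 mm long (dish y), 16 mm wide (dish x), 20 mm high; gripped from above across its 16 mm.
- dish_middle (a point): Lowest point of the inside of the dish, at its middle, 11 mm above the underside.
- scoop: Steel measuring scoop, 0.16 kg, mostly in the cup: 96 mm across the rim, 60 mm across the flat bottom, 36 mm high, wall 2.5 mm flaring 27 degrees, floor 3 mm; empties when tipped well past 65 degrees. Level handle from the rim along its -x: thin wires, then a beech grip from x = -70 to -160 mm, 16 mm wide (y), 14 mm thick, 36 mm above the underside. Origin: centre of the underside, z up.
- scoop_grip (a point): Point in the scoop's wooden grip, 105 mm from the cup's axis along -x and 36 mm above the underside; gripped across the 16 mm width. The fingers may come in tilted, from the handle's end, so that the hand stays clear when the scoop is tipped forward.
- scoop_lip (a point): Foremost point of the cup's rim, on the far side from the handle (x = +48 mm, 36 mm above the underside); the truffles leave over it when the scoop is tipped forward.
- truffle0_center (a point): Centre of the first of the three chocolate truffles: dark firm balls, 26 mm across, 14 g, that roll easily. All start in the scoop.
- truffle1_center (a point): Centre of the second of the three chocolate truffles: dark firm balls, 26 mm across, 14 g, that roll easily. All start in the scoop.
- truffle2_center (a point): Centre of the third of the three chocolate truffles: dark firm balls, 26 mm across, 14 g, that roll easily. All start in the scoop.
- mat: The guest's cork place mat, fixed, on the far left of the table: 300 mm (along its y axis, the long sides) by 200 mm by 3 mm thick. A small cake fork lies along its right-hand short side. Origin: centre of its underside.
- jar: Bystander: clear jar with wooden lid, full of truffles, 96 mm across, 133 mm high. Origin: centre of the underside.
- mug: Bystander: blue mug, 82 mm across, 92 mm high. Origin: centre of the underside.
- saucers: Bystander: stack of three white saucers, 100 mm across, 27 mm high. Origin: centre of the underside.
Things that resemble listed ones, but are neither listed nor needed, are in the scene too. Of the things that look like the scoop, the middle-sized one is meant.

How it is judged:
By the outcome, as a careful person would: the job done as asked, in the order asked, and still so for the second after the job is handed in, while the arm keeps its last pose, push and grip.
It also fails if it takes over 72 s, if anything falls off the work surface, if the arm or the gripper's body presses on something with over 40 N, if the wrist force passes 120 N, or if a joint passes its speed limit or range.

## Robot

A 7-joint arm with a two-finger parallel gripper is mounted at the origin on the work surface. World frame = base frame: x ahead of the robot, y to its left, z up, the work surface at z = 0. Lengths are in m, angles in rad, forces in N, time in s.
With the tool pointing down it reaches from about 0.35 to 0.9 m from the base axis. Payload 19.9 kg.
Tool frame: the origin (TCP) lies midway between the tips of the shut fingers; the grasp point (between the pads) lies 19 mm behind it (env.grip_depth is the distance from the TCP to the grasp point, in m); z points along the fingers, y is the line along which they close (so a half turn about z gives the same grasp; the last joint's range is limited). The gripper opens to 85 mm and grips with 20 to 120 N. Pads are 22 mm wide; open, the fingers measure 114 mm over their backs; the gripper's body (76 mm by 85 mm) begins 54 mm behind the grasp point. The pads swing forward as they close: fully open they stand 13 mm farther back than shut.
Start: joints at [1.145, 0.417, -0.01, 1.614, 0.005, 1.111, -0.053], TCP at [0.235, -0.579, 0.231] pointing down, gripper open.
Joint ranges: [-2.81, 2.81], [-0.39, 2.02], [-1.27, 1.25], [0.06, 2.57], [-1.19, 4.33], [0.19, 2], [-2.82, 2.82]. Speed limits (rad/s): [1.89, 1.89, 2.39, 2.39, 3.01, 3.01, 3.01].

## Interface

Orientations are given as a unit quaternion [w, x, y, z].
In Python, from bench import env gives the robot as it stands.
- The arm moves only by the tool send_rows, never from a script. Its arguments are lists of equal length, an entry for each row: "linear": the shift along the world's x, y, z normalised to -1 to 1, where 1 is 0.25 m, a list of three; "delta_rot": the turn, a rotation vector about the world's x, y, z normalised to -1 to 1, where 1 is 180 degrees, a list of three. A call has 1 to 20 rows; each row is the pose to reach, as a shift and turn from the pose commanded when the call began, turning the shorter way round; what a row does not reach only later rows make up. A row lasts 1/8 s, in which the tool goes at most 62.5 mm and 10.7 degrees, less where a joint would pass 70% of its speed; a pose out of reach is approached as far as the arm can. A call with a number of a shift or a turn outside -1 to 1 is refused whole. A call with a gripper value outside its range is refused whole. "hand" is the opening, from 0 (shut) to 1 (fully open), set as the call begins (left out, the last holds). The fingers move at their own pace and stop on an object; "grip_force" is the grip in N (left out, the last holds). Time passes only in rows, so rows that repeat a pose let the fingers close. It gives the time, the measured TCP pose, the force, the opening and the grip force at its end, in the units of the state.
- env.get_obs(): the state, without advancing time (a new reading comes with each control period).
- env.camera(name): name is "side" or "top" or "wrist"; returns (picture, depth): 480x640x3 uint8, red, green, blue; 480x640 float32, m along the optical axis (not along the pixel's ray), 0 where there is no reading.
- env.camera_params(name): a dict with "mtx" (3x3 intrinsics, pixels), "pose" (4x4, takes a point from camera to world coordinates); the wrist camera has in their place "tool_from_camera" (4x4, takes a point from camera to tool coordinates, whose origin is the TCP and whose axes are the flange's). Camera axes: x right, y down, z forward; pixel columns grow to the right and rows downward; lengths in m; the calibration is good to about 2 mm. A picture is of the moment at which its call begins: read the wrist's pose just before it. camera_params takes no time and is no camera call.
- env.sign_off(): hands the job in; it is judged then, once.
The state is a dict: "t": time; "joint_positions": joint angles; "dq": joint speeds; "effort": joint torques, N m; "position": TCP position; "tcp_rot": TCP orientation; "contact_force": force on the tool from outside, world axes, zero at the start; "wrist_torque": the same for the moment, N m; "grip_width": finger opening in m; "gripper_force": force on a finger pad.
Only numpy, scipy, OpenCV 4.12 (cv2) and the standard library are available. Lean on these libraries where they do the work, as an engineer would, in place of code of your own. Each camera call takes 0.05 s, during which the arm holds its last target. There are 200 camera calls.

## Working session

There is one attempt and no reset: what is moved stays moved. The work goes in short steps, Python scripts to look and compute and a tool call to move; the robot and the scene stay as the last step left them, time stands still between calls to the robot, and variables do not carry over. Pictures are saved under pics/ and viewed, at most 10 in all, crops included, and the job is handed in when it is done.

Besides the shell and the picture viewer there is one more tool, called after "Emit:" as name(argument=value, ...) on one line, values as JSON. send_rows: Moves the arm, as the interface text tells. Its arguments: {"type":"object","properties":{"linear":{"type":"array"},"delta_rot":{"type":"array"},"hand":{"type":"number"},"grip_force":{"type":"number"}},"required":["linear","delta_rot"]}

```bash
mkdir -p pics; ls; python3 - <<'E'
from bench import env
import cv2,numpy as np
o=env.get_obs();print(o)
for n in("top","side"):
    im,d=env.camera(n);cv2.imwrite(f"pics/{n}0.png",im[...,::-1]);np.savez(f"pics/{n}0.npz",im=im,d=d)
    print(n,env.camera_params(n))
print(env.camera_params("wrist"),env.grip_depth)
E
```

```text
pics
{'t': 0.0, 'joint_positions': array([ 1.14449873,  0.41797704, -0.01029321,  1.61415583,  0.0047377 ,
        1.1107216 , -0.05300541]), 'dq': array([-0.00208385,  0.00013231,  0.0013566 , -0.0019536 , -0.00074848,
        0.00131474, -0.00064165]), 'effort': array([-2.44865601e-03, -8.64437413e+01,  6.77286163e-01, -4.34896946e+01,
        1.89645746e-02,  7.46560050e-03,  9.80822165e-06]), 'position': array([ 0.23445268, -0.5789865 ,  0.23066613]), 'tcp_rot': array([-5.92553879e-04,  9.81547177e-01,  1.91219130e-01, -1.81591573e-04]), 'contact_force': array([-0.70619556, -0.10299082, -0.04031667]), 'wrist_torque': array([ 0.02253473,  0.05312612, -0.05144626]), 'gripper_force': 0.0, 'grip_width': 0.08535401838648181}
top {'mtx': array([[551.25041997,   0.        , 329.50081551],
       [  0.        , 551.25041997, 238.95342748],
       [  0.        ,   0.        ,   1.        ]]), 'pose': array([[ 2.25222151e-05, -9.86343644e-01,  1.64700379e-01,
         2.73339455e-01],
       [-9.99959322e-01, -1.50775063e-03, -8.89274788e-03,
        -9.13172022e-02],
       [ 9.01963245e-
[... 404 characters left out ...]
363,  0.46496014, -0.74798613,  1.04358518],
       [-0.02558831, -0.85619372, -0.51602089,  0.94110565],
       [ 0.        ,  0.        ,  0.        ,  1.        ]])}
{'mtx': array([[335.75234417,   0.        , 317.29390105],
       [  0.        , 335.75234417, 243.71909136],
       [  0.        ,   0.        ,   1.        ]]), 'tool_from_camera': array([[ 4.69572444e-04, -9.52054120e-01, -3.05929291e-01,
         7.74347874e-02],
       [ 9.99999826e-01,  3.37589714e-04,  4.84323301e-04,
         2.63245791e-04],
       [-3.57823413e-04, -3.05929466e-01,  9.52054113e-01,
        -1.43795181e-01],
       [ 0.00000000e+00,  0.00000000e+00,  0.00000000e+00,
         1.00000000e+00]])} 0.0187
```

View pics/top0.png

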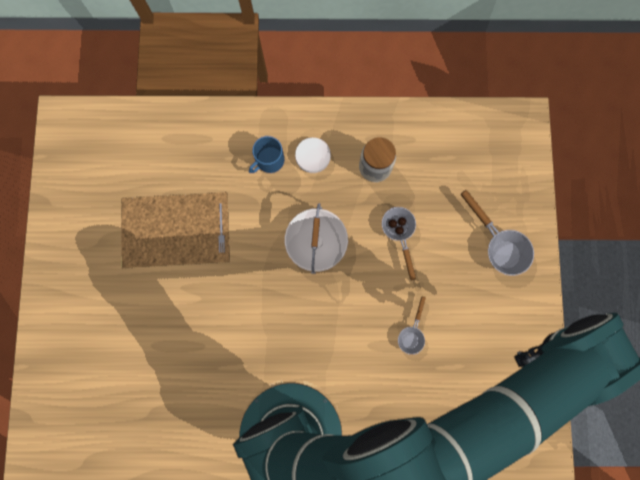

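View pics/side0.png

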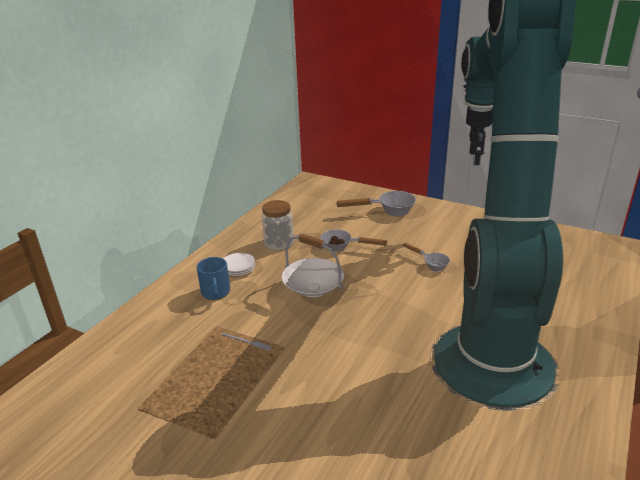

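The top view shows three scoop-like things: a large empty one at (511,252), the truffle-filled middle-sized one at (398,222) with its grip around (408,262), and a small one at (411,340). I'm choosing the middle one. The dish is at (316,240) with its arch roughly along the image vertical, and the mat is at (175,230). Next is a close crop to check the choice and measure.

```bash
cat > h.py <<'E'
import numpy as np,cv2
from bench import env
from scipy.spatial.transform import Rotation as R
def quat(q): return R.from_quat([q[1],q[2],q[3],q[0]])
def ray(P,u,v):
    M,T=P["mtx"],P["pose"]; d=T[:3,:3]@np.array([(u-M[0,2])/M[0,0],(v-M[1,2])/M[1,1],1]); return T[:3,3],d
def at(P,u,v,z):
    o,d=ray(P,u,v); return o+d*(z-o[2])/d[2]
def tri(*rs):   # least-squares meeting point of (origin, dir) rays
    A=0;b=0
    for o,d in rs:
        d=d/np.linalg.norm(d);N=np.eye(3)-np.outer(d,d);A=A+N;b=b+N@o
    return np.linalg.solve(A,b)
def wristP(o):
    P=env.camera_params("wrist");T=np.eye(4);T[:3,:3]=quat(o["tcp_rot"]).as_matrix();T[:3,3]=o["position"]
    return {"mtx":P["mtx"],"pose":T@P["tool_from_camera"]}
E
python3 - <<'E'
import cv2,numpy as np
a=np.load("pics/top0.npz")["im"];b=np.load("pics/side0.npz")["im"]
ca=cv2.resize(a[185:295,270:430],None,fx=5,fy=5,interpolation=cv2.INTER_CUBIC)[:550]
cv2.imwrite("pics/ctop.png",ca[...,::-1])
cb=cv2.resize(b[215:315,270:400],None,fx=6,fy=6,interpolation=cv2.INTER_CUBIC)
cv2.imwrite("pics/cside.png",cb[...,::-1])
E
```

```text
(no output)
```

View pics/ctop.png

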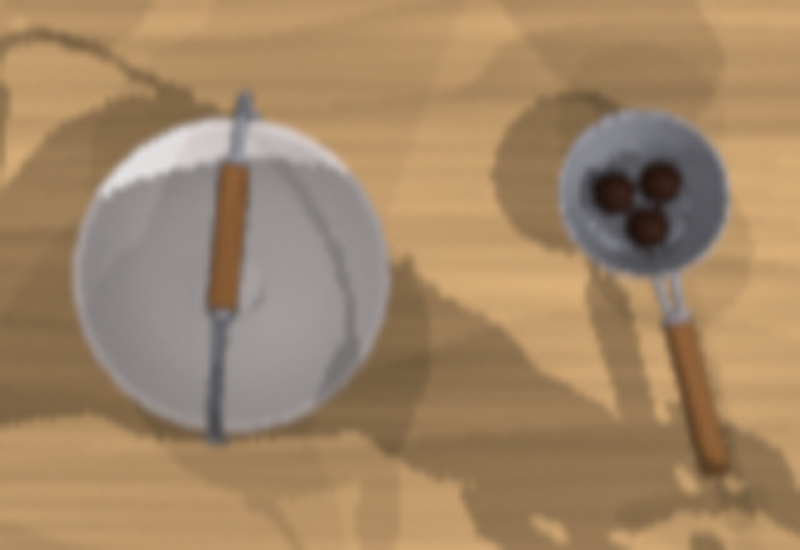

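View pics/cside.png

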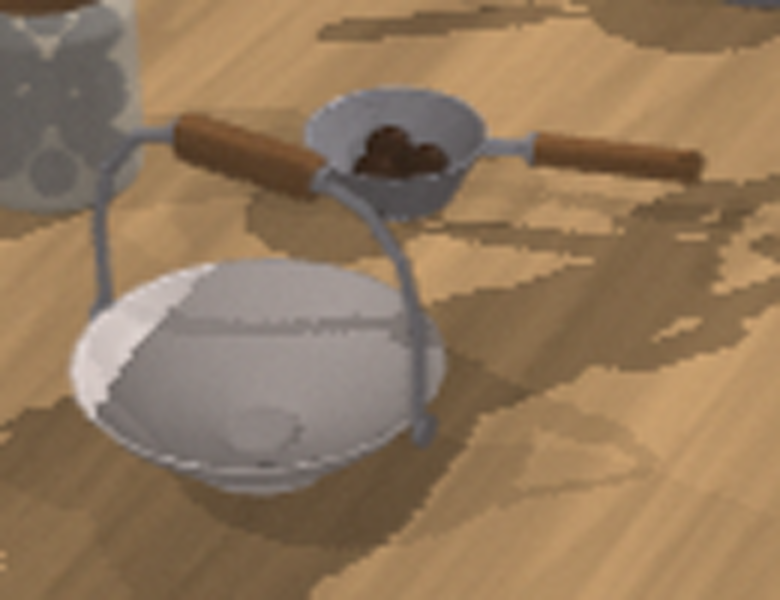

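The crop confirms the choice: the middle scoop holds three truffles, with its cup at crop (645,192) and its grip from (680,320) to (712,472). The dish grip runs from (235,165) to (223,310). Now triangulating.

```bash
python3 - <<'E'
from h import *
T=env.camera_params("top");S=env.camera_params("side")
t=lambda u,v:(270+u/5,185+v/5); s=lambda u,v:(270+u/6,215+v/6)
np.set_printoptions(precision=4,suppress=True)
for n,a,b in [("sg_cup",(680,320),(532,149)),("sg_end",(713,470),(700,166)),("cup rim c",(645,192),(396,134)),("dg_far",(236,166),(178,135)),("dg_near",(223,308),(322,173)),("dishrim c",(232,275),(258,367))]:
    a=t(*a);b=s(*b);print(n,tri(ray(T,*a),ray(S,*b)))
d=np.load("pics/top0.npz")["d"]
for u,v in [(696,395),(229,238),(697,440),(685,345)]:
    p=t(u,v);z=d[int(p[1]),int(p[0])];o,r=ray(T,*p);print("depth",o+r*z)
print("cup@36",at(T,*t(645,192),.036),"dish@49",at(T,*t(232,275),.049))
print("mat",[at(T,*p,.003)[:2] for p in [(121,197),(228,193),(230,262),(122,267)]])
for n,p,z in(("jar",(379,153),.133),("mug",(268,152),.092),("sauc",(313,155),.027),("small",(411,340),.025),("smallend",(421,298),.03),("big",(511,252),.05),("bigend",(465,194),.05)):print(n,at(T,*p,z)[:2])
E
```

```text
sg_cup [ 0.4955 -0.315   0.0335]
sg_end [ 0.411  -0.3311  0.037 ]
cup rim c [ 0.5662 -0.2976  0.0335]
dg_far [ 0.5563 -0.0723  0.1567]
dg_near [ 0.4814 -0.0667  0.1601]
dishrim c [ 0.5184 -0.069   0.0438]
depth [ 0.4526 -0.3209  0.0454]
depth [ 0.5168 -0.0692  0.1682]
depth [ 0.4286 -0.3215  0.0414]
depth [ 0.4809 -0.3165  0.0392]
cup@36 [ 0.5666 -0.2969  0.036 ] dish@49 [ 0.5177 -0.069   0.049 ]
mat [array([0.6479, 0.4859]), array([0.6603, 0.1835]), array([0.4628, 0.1719]), array([0.4485, 0.4707])]
jar [ 0.7368 -0.2346]
mug [0.7523 0.0626]
sauc [ 0.7655 -0.0581]
small [ 0.2495 -0.324 ]
smallend [ 0.3617 -0.3532]
big [ 0.4852 -0.5982]
bigend [ 0.6471 -0.4794]
```

```bash
cat >> h.py <<'E'
def tool(yaw,pitch):
    """tool whose x lies along yaw (deg) when pointing down, z then leaning 'pitch' deg toward that yaw"""
    y,p=np.radians([yaw,pitch]);s=np.array([np.cos(y),np.sin(y),0]);Z=np.array([0,0,1.])
    z=s*np.sin(p)-Z*np.cos(p);x=s*np.cos(p)+Z*np.sin(p)
    return R.from_matrix(np.c_[x,np.cross(z,x),z])
def go(pts,ref=None):
    """print rows for [(grasp point, Rotation)], from the measured pose"""
    o=env.get_obs();p0=o["position"];r0=quat(o["tcp_rot"])
    for g,r in pts:
        tcp=np.array(g)+env.grip_depth*r.as_matrix()[:,2]
        rv=(r*r0.inv()).as_rotvec()
        print(np.round((tcp-p0)/.25,3).tolist(),np.round(rv/np.pi,4).tolist(),"rows",np.round(max(np.linalg.norm(tcp-p0)/.0625,np.degrees(np.linalg.norm(rv))/10.7),1))
E
python3 - <<'E'
from h import *
r=tool(12.2,45);z=r.as_matrix()[:,2];g=np.array([.4639,-.3195,.036])
go([(g-.2*z+[0,0,.06],r),(g-.12*z,r),(g,r)])
E
```

```text
[0.416, 0.93, -0.026] [0.0734, -0.2393, -0.052] rows 4.3
[0.638, 0.977, -0.492] [0.0734, -0.2393, -0.052] rows 5.1
[0.969, 1.049, -0.832] [0.0734, -0.2393, -0.052] rows 6.6
```

Emit:
send_rows(linear=[[0.1, 0.23, 0.0], [0.2, 0.46, 0.0], [0.3, 0.7, -0.01], [0.416, 0.93, -0.026], [0.416, 0.93, -0.026], [0.49, 0.945, -0.18], [0.56, 0.96, -0.33], [0.638, 0.977, -0.492], [0.638, 0.977, -0.492], [0.638, 0.977, -0.492], [0.638, 0.977, -0.492]], delta_rot=[[0.018, -0.06, -0.013], [0.037, -0.12, -0.026], [0.055, -0.18, -0.039], [0.0734, -0.2393, -0.052], [0.0734, -0.2393, -0.052], [0.0734, -0.2393, -0.052], [0.0734, -0.2393, -0.052], [0.0734, -0.2393, -0.052], [0.0734, -0.2393, -0.052], [0.0734, -0.2393, -0.052], [0.0734, -0.2393, -0.052]], hand=0.7)

```text
t: 1.48
position: [0.3937, -0.3361, 0.1094]
tcp_rot: [-0.039, 0.919, 0.098, 0.38]
contact_force: [-0.2, 0.6, -0.4]
grip_width: 0.0596
gripper_force: 0.0
```

```bash
python3 - <<'E'
from h import *
o=env.get_obs();print(o["joint_positions"],o["t"])
im,d=env.camera("wrist");cv2.imwrite("pics/w1.png",im[...,::-1])
P=wristP(o)
# expected pixels of the scoop grip ends & cup
Ti=np.linalg.inv(P["pose"])
for n,p in(("c",[.4955,-.315,.036]),("e",[.411,-.331,.036]),("cup",[.5665,-.2973,.036])):
    q=Ti@np.r_[p,1];q=P["mtx"]@q[:3];print(n,q[:2]/q[2])
r=tool(12.2,45);g=np.array([.4639,-.3195,.036])
go([(g,r)])
E
```

```text
[ 1.50383385  0.4774845  -0.51641828  2.2291871  -1.19178347  0.55722736
  0.77005596] 1.475
c [317.27405004 209.049566  ]
e [314.27376302 312.75765857]
cup [314.65029618 141.67494055]
[0.332, 0.077, -0.346] [0.0011, -0.0, 0.0005] rows 1.9
```

View pics/w1.png

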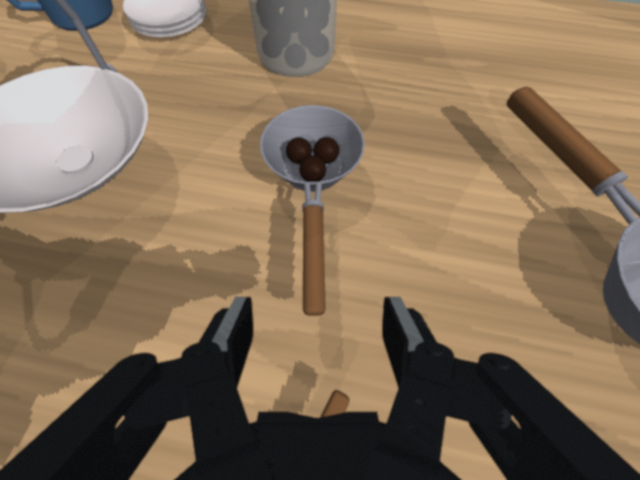

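The wrist view matches the prediction: the grip runs from (313,206) to (314,312) and the truffles sit in the cup at about (313,155). Going in and closing.

Emit:
send_rows(linear=[[0.08, 0.019, -0.085], [0.165, 0.038, -0.17], [0.25, 0.058, -0.26], [0.332, 0.077, -0.346], [0.332, 0.077, -0.346], [0.332, 0.077, -0.346]], delta_rot=[[0.001, 0, 0], [0.001, 0, 0], [0.001, 0, 0], [0.001, 0, 0], [0.001, 0, 0], [0.001, 0, 0]])

```text
t: 2.28
position: [0.4755, -0.3221, 0.0263]
tcp_rot: [-0.047, 0.919, 0.1, 0.378]
contact_force: [-0.1, 0.3, -0.5]
grip_width: 0.0596
gripper_force: 0.0
```

Emit:
send_rows(linear=[[0, 0, 0], [0, 0, 0], [0, 0, 0], [0, 0, 0], [0, 0, 0], [0, 0, 0]], delta_rot=[[0, 0, 0], [0, 0, 0], [0, 0, 0], [0, 0, 0], [0, 0, 0], [0, 0, 0]], hand=0, grip_force=80)

```text
t: 3.02
position: [0.4757, -0.3221, 0.026]
tcp_rot: [-0.047, 0.919, 0.1, 0.379]
contact_force: [-7.6, -1.4, 6.7]
grip_width: 0.0141
gripper_force: 79.2
```

```bash
python3 - <<'E'
from h import *
o=env.get_obs();print(o["joint_positions"],o["t"])
r=quat(o["tcp_rot"]);g=o["position"]-env.grip_depth*r.as_matrix()[:,2];print("grasp at",g)
go([((.4639,-.3195,.036),tool(12.2,45)),(g+[0,0,.15],r)])
E
```

```text
[ 1.5559603   0.83304438 -0.80315964  2.14122603 -1.19171106  0.1890782
  0.8353304 ] 3.025
grasp at [ 0.46289487 -0.32509028  0.03927142]
[0.004, 0.021, -0.013] [-0.0033, -0.0014, -0.0024] rows 0.1
[0.0, 0.0, 0.6] [0.0, 0.0, 0.0] rows 2.4
```

Emit:
send_rows(linear=[[0, 0, 0.06], [0, 0, 0.12], [-0.05, 0.05, 0.25], [-0.1, 0.1, 0.4], [-0.1, 0.1, 0.55], [-0.1, 0.1, 0.6], [-0.1, 0.1, 0.6]], delta_rot=[[0, 0, 0], [0, 0, 0], [0, 0, 0], [0, 0, 0], [0, 0, 0], [0, 0, 0], [0, 0, 0]], grip_force=110)

```text
t: 3.9
position: [0.4509, -0.2969, 0.176]
tcp_rot: [-0.047, 0.919, 0.1, 0.379]
contact_force: [0.8, 0.2, -2.7]
grip_width: 0.0142
gripper_force: 107.4
```

```bash
python3 - <<'E'
from h import *
o=env.get_obs();print(o["joint_positions"],o["t"])
P=wristP(o)
im,d=env.camera("wrist");cv2.imwrite("pics/w2.png",im[...,::-1])
r=quat(o["tcp_rot"]);g=o["position"]-env.grip_depth*r.as_matrix()[:,2];print("grasp at",g)
Ti=np.linalg.inv(P["pose"])
s=tool(12.2,0).as_matrix()[:,0]
for k in(-.055,.035,.057,.105,.153):
    q=Ti@np.r_[g+k*s,1];q=P["mtx"]@q[:3];print(k,q[:2]/q[2])
E
```

```text
[ 1.51009501  0.35936771 -0.7008495   2.19988492 -1.06551705  0.53050736
  0.44088582] 3.9
grasp at [ 0.43809943 -0.29993627  0.18920764]
-0.055 [314.73814491 486.32903101]
0.035 [317.04027575 254.88410463]
0.057 [317.43363206 215.33799274]
0.105 [318.14885621 143.43286993]
0.153 [318.71739611  86.27466126]
```

View pics/w2.png

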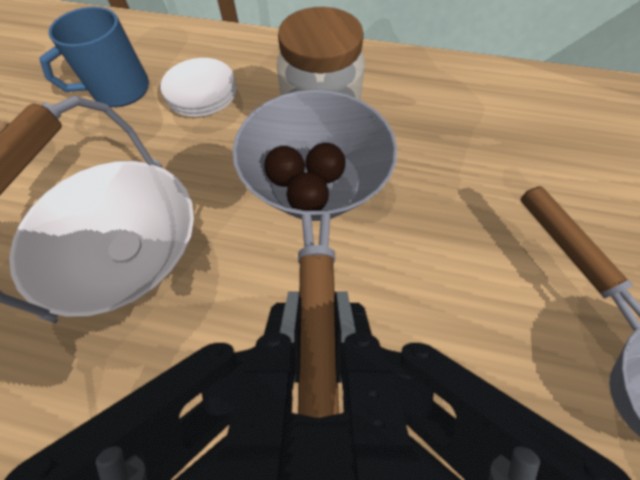

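Held straight and nearly level: the grip end is at (317,252) and the truffles are in the cup at about (305,175).

```bash
cat >> h.py <<'E'
D=np.array([.518,-.0692,0]);YU=85.7;U=np.array([np.cos(np.radians(YU)),np.sin(np.radians(YU)),0])
def pour(off,z,tip,yaw=YU):
    y=np.radians(yaw);u=np.array([np.cos(y),np.sin(y),0]);t=np.radians(tip)
    return D+off*U+[0,0,z]-.153*(np.cos(t)*u-[0,0,np.sin(t)]),tool(yaw,45-tip)
E
python3 - <<'E'
from h import *
r=tool(49,33)
go([((.45,-.3,.21),r),pour(-.10,.14,25),pour(-.03,.10,25)])
E
```

```text
[0.024, 0.017, 0.077] [-0.0375, 0.0556, 0.2015] rows 3.6
[0.199, -0.017, 0.048] [-0.1144, 0.0937, 0.3998] rows 7.2
[0.22, 0.262, -0.112] [-0.1144, 0.0937, 0.3998] rows 7.2
```

Emit:
send_rows(linear=[[0.005, 0.003, 0.02], [0.01, 0.007, 0.04], [0.015, 0.01, 0.055], [0.02, 0.013, 0.065], [0.024, 0.017, 0.077], [0.024, 0.017, 0.077], [0.05, 0.012, 0.073], [0.08, 0.006, 0.068], [0.11, 0, 0.063], [0.14, -0.006, 0.058], [0.17, -0.011, 0.053], [0.199, -0.017, 0.048], [0.199, -0.017, 0.048], [0.199, -0.017, 0.048]], delta_rot=[[-0.007, 0.011, 0.04], [-0.015, 0.022, 0.08], [-0.022, 0.033, 0.12], [-0.03, 0.044, 0.16], [-0.0375, 0.0556, 0.2015], [-0.0375, 0.0556, 0.2015], [-0.049, 0.062, 0.235], [-0.062, 0.068, 0.268], [-0.075, 0.075, 0.3], [-0.088, 0.081, 0.333], [-0.101, 0.087, 0.366], [-0.1144, 0.0937, 0.3998], [-0.1144, 0.0937, 0.3998], [-0.1144, 0.0937, 0.3998]])

```text
t: 5.7
position: [0.4999, -0.3009, 0.187]
tcp_rot: [-0.119, 0.723, 0.668, 0.128]
contact_force: [-0.4, -0.8, -2.1]
grip_width: 0.0141
gripper_force: 107.3
```

```bash
python3 - <<'E'
from h import *
o=env.get_obs();print(o["joint_positions"],o["t"])
go([pour(-.10,.14,25),pour(-.03,.10,25)]+[pour(-.03,.09,t) for t in(40,55,70,85,97)])
E
```

```text
[ 1.04957541  0.56518138 -0.5671332   1.62197529 -0.02471997  1.187855
  0.46507533] 5.7
[0.003, 0.0, 0.001] [-0.0009, -0.0, 0.0011] rows 0.0
[0.024, 0.279, -0.159] [-0.0009, -0.0, 0.0011] rows 1.3
[0.029, 0.346, -0.069] [-0.084, 0.0064, 0.0011] rows 1.4
[0.036, 0.444, 0.04] [-0.1671, 0.0128, 0.0011] rows 2.8
[0.046, 0.567, 0.119] [-0.2501, 0.0192, 0.0011] rows 4.2
[0.056, 0.706, 0.165] [-0.3332, 0.0256, 0.001] rows 5.6
[0.065, 0.823, 0.174] [-0.3997, 0.0307, 0.001] rows 6.7
```

Emit:
send_rows(linear=[[0.006, 0.07, -0.04], [0.012, 0.14, -0.08], [0.018, 0.21, -0.12], [0.024, 0.279, -0.159], [0.024, 0.279, -0.159], [0.026, 0.31, -0.115], [0.029, 0.346, -0.069], [0.032, 0.395, -0.012], [0.036, 0.444, 0.04], [0.036, 0.444, 0.04], [0.036, 0.444, 0.04]], delta_rot=[[0, 0, 0], [0, 0, 0], [0, 0, 0], [0, 0, 0], [0, 0, 0], [-0.042, 0.003, 0.001], [-0.084, 0.006, 0.001], [-0.126, 0.01, 0.001], [-0.167, 0.013, 0.001], [-0.167, 0.013, 0.001], [-0.167, 0.013, 0.001]])

```text
t: 7.08
position: [0.5097, -0.1903, 0.198]
tcp_rot: [0.059, 0.729, 0.678, -0.065]
contact_force: [0.0, -0.4, -2.5]
grip_width: 0.014
gripper_force: 107.3
```

```bash
python3 - <<'E'
from h import *
o=env.get_obs();print(o["joint_positions"],o["t"])
im,d=env.camera("top");im2,_=env.camera("side")
a=cv2.resize(im[150:310,250:430],(400,356));b=cv2.resize(im2[140:320,240:420],(356,356))
cv2.imwrite("pics/p1.png",np.hstack([a,b])[...,::-1])
go([pour(-.03,.09,t) for t in(55,62,69,76,83,90,97,104)])
E
```

```text
[ 0.59087106  0.32802712 -0.46703614  1.87162102  0.38513879  0.99879385
 -0.14036216] 7.075
[-0.001, 0.005, -0.003] [0.0004, -0.0009, -0.0002] rows 0.0
[0.003, 0.06, 0.039] [-0.0384, 0.002, -0.0002] rows 0.6
[0.007, 0.119, 0.073] [-0.0772, 0.0049, -0.0001] rows 1.3
[0.012, 0.182, 0.099] [-0.1159, 0.0078, -0.0001] rows 2.0
[0.017, 0.248, 0.118] [-0.1547, 0.0107, -0.0] rows 2.6
[0.022, 0.315, 0.129] [-0.1935, 0.0136, 0.0] rows 3.3
[0.027, 0.383, 0.131] [-0.2323, 0.0166, 0.0001] rows 3.9
[0.032, 0.452, 0.125] [-0.2711, 0.0195, 0.0001] rows 4.6
```

View pics/p1.png

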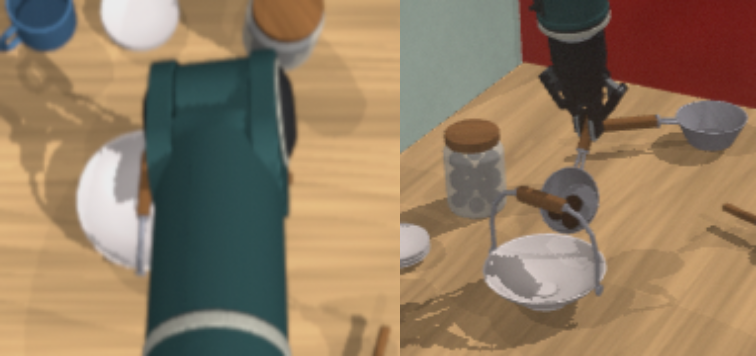

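The side crop shows the tipped cup at about (570,200) with the truffles still inside, and the lip over the dish on the right side of the arch. Continuing the tip.

Emit:
send_rows(linear=[[0.001, 0.03, 0.019], [0.003, 0.06, 0.039], [0.005, 0.09, 0.057], [0.007, 0.119, 0.073], [0.009, 0.15, 0.087], [0.012, 0.182, 0.099], [0.014, 0.215, 0.109], [0.017, 0.248, 0.118], [0.02, 0.282, 0.124], [0.022, 0.315, 0.129], [0.025, 0.35, 0.13], [0.027, 0.383, 0.131], [0.027, 0.383, 0.131], [0.027, 0.383, 0.131], [0.027, 0.383, 0.131], [0.027, 0.383, 0.131], [0.027, 0.383, 0.131]], delta_rot=[[-0.019, 0.001, 0], [-0.0384, 0.002, 0], [-0.058, 0.0035, 0], [-0.0772, 0.005, 0], [-0.097, 0.006, 0], [-0.116, 0.008, 0], [-0.135, 0.009, 0], [-0.155, 0.011, 0], [-0.174, 0.012, 0], [-0.1935, 0.0136, 0], [-0.213, 0.015, 0], [-0.2323, 0.0166, 0], [-0.2323, 0.0166, 0], [-0.2323, 0.0166, 0], [-0.2323, 0.0166, 0], [-0.2323, 0.0166, 0], [-0.2323, 0.0166, 0]])

```text
t: 9.3
position: [0.5164, -0.0944, 0.2309]
tcp_rot: [0.298, 0.658, 0.612, -0.322]
contact_force: [-0.4, 0.0, -2.2]
grip_width: 0.0142
gripper_force: 107.5
```

```bash
python3 - <<'E'
from h import *
o=env.get_obs();print(o["joint_positions"],o["t"])
im2,_=env.camera("side");im,d=env.camera("wrist")
b=cv2.resize(im2[140:320,240:420],(400,400));a=cv2.resize(im,(400,300));a=np.vstack([a,np.zeros((100,400,3),np.uint8)])
cv2.imwrite("pics/p2.png",np.hstack([a,b])[...,::-1])
E
```

```text
[ 0.0104401   0.47138767 -0.41994474  1.88074466  0.95487441  1.49815575
 -0.9116307 ] 9.3
```

View pics/p2.png

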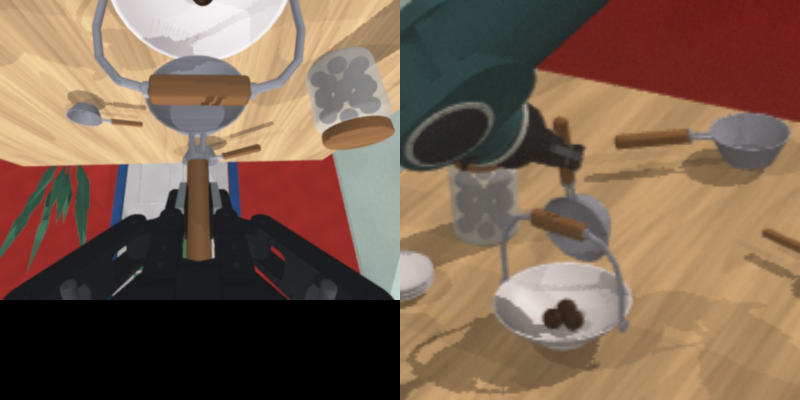

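All three truffles are together in the middle of the dish, at about (563,315) in the side crop, and the cup at (577,225) is empty. Backing out now and setting the scoop down.

```bash
python3 - <<'E'
from h import *
c=np.array([.53,-.27,0]);g=c-.105*U
go([pour(-.05,.12,75),pour(-.08,.14,50),pour(-.12,.15,25),(g+[0,0,.13],tool(YU,45)),(g+[0,0,.06],tool(YU,45)),(g+[0,0,.041],tool(YU,45))])
E
```

```text
[-0.023, -0.294, 0.083] [0.1221, -0.0093, -0.0006] rows 2.1
[-0.048, -0.618, 0.031] [0.2606, -0.0196, -0.0006] rows 4.4
[-0.069, -0.906, -0.135] [0.3991, -0.0299, -0.0006] rows 6.7
[0.027, -1.069, -0.456] [0.5376, -0.0402, -0.0006] rows 9.1
[0.027, -1.069, -0.736] [0.5376, -0.0402, -0.0006] rows 9.1
[0.027, -1.069, -0.812] [0.5376, -0.0402, -0.0006] rows 9.1
```

Emit:
send_rows(linear=[[-0.008, -0.1, 0.03], [-0.016, -0.2, 0.06], [-0.023, -0.294, 0.083], [-0.031, -0.4, 0.066], [-0.04, -0.51, 0.05], [-0.048, -0.618, 0.031], [-0.055, -0.71, -0.02], [-0.062, -0.81, -0.08], [-0.069, -0.906, -0.135], [-0.069, -0.906, -0.135], [-0.069, -0.906, -0.135]], delta_rot=[[0.04, -0.003, 0], [0.08, -0.006, 0], [0.122, -0.0093, 0], [0.168, -0.013, 0], [0.214, -0.016, 0], [0.2606, -0.0196, 0], [0.307, -0.023, 0], [0.353, -0.027, 0], [0.399, -0.03, -0.0006], [0.399, -0.03, -0.0006], [0.399, -0.03, -0.0006]])

```text
t: 10.78
position: [0.4992, -0.3205, 0.1968]
tcp_rot: [-0.118, 0.722, 0.67, 0.127]
contact_force: [0.4, 0.3, -1.5]
grip_width: 0.014
gripper_force: 107.4
```

```bash
python3 - <<'E'
from h import *
c=np.array([.53,-.27,0]);g=c-.105*U
go([(g+[0,0,.13],tool(YU,45)),(g+[0,0,.07],tool(YU,45))])
E
```

```text
[0.096, -0.164, -0.32] [0.1386, -0.0104, -0.0001] rows 2.3
[0.096, -0.164, -0.56] [0.1386, -0.0104, -0.0001] rows 2.4
```

Emit:
send_rows(linear=[[0.03, -0.05, -0.1], [0.06, -0.1, -0.2], [0.096, -0.164, -0.32], [0.096, -0.164, -0.32], [0.096, -0.164, -0.44], [0.096, -0.164, -0.56], [0.096, -0.164, -0.56], [0.096, -0.164, -0.56], [0.096, -0.164, -0.56]], delta_rot=[[0.045, -0.003, 0], [0.09, -0.007, 0], [0.1386, -0.0104, 0], [0.1386, -0.0104, 0], [0.1386, -0.0104, 0], [0.1386, -0.0104, 0], [0.1386, -0.0104, 0], [0.1386, -0.0104, 0], [0.1386, -0.0104, 0]])

```text
t: 11.9
position: [0.5239, -0.362, 0.0588]
tcp_rot: [-0.259, 0.677, 0.629, 0.28]
contact_force: [-0.6, 0.4, -1.2]
grip_width: 0.0138
gripper_force: 107.5
```

```bash
python3 - <<'E'
from h import *
o=env.get_obs();print(o["joint_positions"],o["t"])
c=np.array([.53,-.27,0]);g=c-.105*U
go([(g+[0,0,.07],tool(YU,45)),(g+[0,0,.0395],tool(YU,45))])
im2,d=env.camera("side");S=env.camera_params("side")
# lip / handle heights from the depth: rim & grip tops
Ti=np.linalg.inv(S["pose"])
q=Ti@np.r_[c+[0,0,.06],1];q=S["mtx"]@q[:3];u,v=(q[:2]/q[2]).astype(int);print(u,v)
cv2.imwrite("pics/s3.png",cv2.resize(im2[v-60:v+50,u-60:u+80],(700,550),interpolation=cv2.INTER_CUBIC)[...,::-1])
E
```

```text
[ 1.07868253  1.00414976 -0.46369447  1.30334192 -0.22023277  1.39841221
  0.73469885] 11.9
[-0.003, 0.002, -0.008] [0.0008, 0.0006, -0.0001] rows 0.0
[-0.003, 0.002, -0.13] [0.0008, 0.0006, -0.0001] rows 0.5
341 236
```

View pics/s3.png

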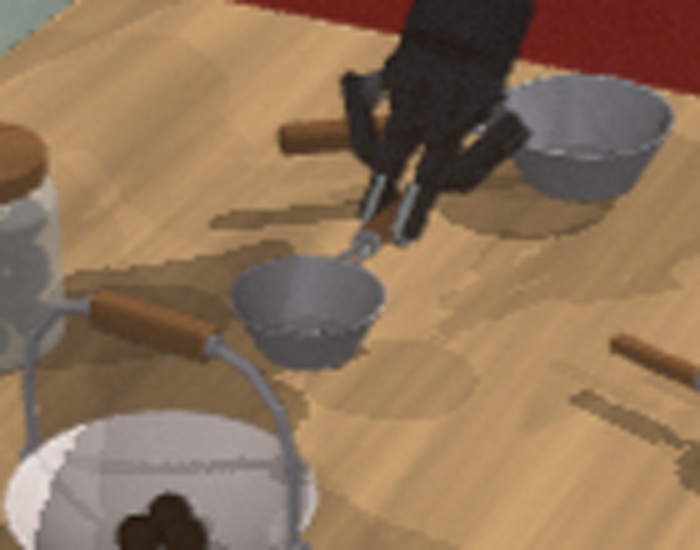

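The scoop hangs level and empty above bare table, cup at crop (308,305), and the truffles are in the dish. Lowering it.

Emit:
send_rows(linear=[[-0.003, 0.002, -0.04], [-0.003, 0.002, -0.08], [-0.003, 0.002, -0.1], [-0.003, 0.002, -0.115], [-0.003, 0.002, -0.125], [-0.003, 0.002, -0.13], [-0.003, 0.002, -0.13], [-0.003, 0.002, -0.13]], delta_rot=[[0, 0, 0], [0, 0, 0], [0, 0, 0], [0, 0, 0], [0, 0, 0], [0, 0, 0], [0, 0, 0], [0, 0, 0]])

```text
t: 12.95
position: [0.5226, -0.3615, 0.0255]
tcp_rot: [-0.26, 0.677, 0.628, 0.281]
contact_force: [-3.4, -2.8, 9.4]
grip_width: 0.0141
gripper_force: 108.7
```

Emit:
send_rows(linear=[[0, 0, 0.004], [0, 0, 0.004], [0, 0, 0.004], [0, 0, 0.004]], delta_rot=[[0, 0, 0], [0, 0, 0], [0, 0, 0], [0, 0, 0]], hand=0.6, grip_force=40)

```text
t: 13.45
position: [0.5224, -0.3611, 0.0254]
tcp_rot: [-0.26, 0.677, 0.628, 0.281]
contact_force: [0.9, 0.1, 0.2]
grip_width: 0.0515
gripper_force: 0.0
```

Emit:
send_rows(linear=[[-0.005, -0.07, 0.07], [-0.01, -0.15, 0.15], [-0.02, -0.25, 0.25], [-0.03, -0.35, 0.38], [-0.03, -0.4, 0.55], [-0.03, -0.4, 0.7], [-0.03, -0.4, 0.85], [-0.03, -0.4, 0.85]], delta_rot=[[0, 0, 0], [0, 0, 0], [0, 0, 0], [0, 0, 0], [0, 0, 0], [0, 0, 0], [0, 0, 0], [0, 0, 0]])

```text
t: 14.45
position: [0.5157, -0.4617, 0.2411]
tcp_rot: [-0.258, 0.677, 0.629, 0.281]
contact_force: [-0.1, -0.3, -1.0]
grip_width: 0.0515
gripper_force: 0.0
```

```bash
python3 - <<'E'
from h import *
o=env.get_obs();print(o["joint_positions"],o["t"])
im2,_=env.camera("side");im,d=env.camera("wrist")
np.savez("pics/side4.npz",im=im2)
b=im2[200:320,260:420];b=cv2.resize(b,(480,360));a=cv2.resize(im,(320,240));a=np.vstack([a,np.zeros((120,320,3),np.uint8)])
cv2.imwrite("pics/p4.png",np.hstack([a,b])[...,::-1])
g=np.array([.5188,-.0695,.158])
for yw in(85.7,-94.3):
  r=tool(yw,0);print(yw);go([(g+[0,0,.16],r),(g+[0,0,.06],r),(g,r)])
E
```

```text
[ 1.10593707  0.93775676 -0.45823121  0.96405032 -0.2403022   1.79815485
  0.65733991] 14.45
85.7
[0.016, 1.566, 0.246] [-0.2492, 0.0187, -0.0] rows 6.3
[0.016, 1.566, -0.154] [-0.2492, 0.0187, -0.0] rows 6.3
[0.016, 1.566, -0.394] [-0.2492, 0.0187, -0.0] rows 6.5
-94.3
[0.016, 1.566, 0.246] [-0.0287, -0.3814, 0.9239] rows 16.8
[0.016, 1.566, -0.154] [-0.0287, -0.3814, 0.9239] rows 16.8
[0.016, 1.566, -0.394] [-0.0287, -0.3814, 0.9239] rows 16.8
```

View pics/p4.png

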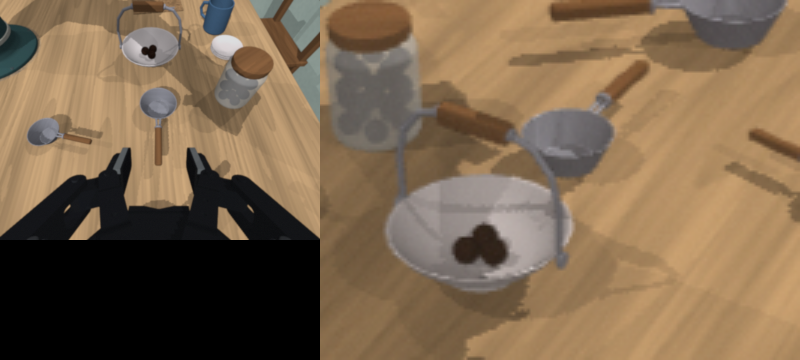

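The scoop stands upright and empty on bare table, wrist crop (158,105), and the truffles are together in the dish at about (478,245). I've now viewed 10 pictures, so the rest is numeric. For the dish grip, tool x must lie along the arch (yaw −4.3°).

```bash
python3 - <<'E'
from h import *
a=np.load("pics/side0.npz")["im"];b=np.load("pics/side4.npz")["im"]
t=a[228:252,296:330]   # dish grip patch
m=cv2.matchTemplate(b[215:265,280:345],t,cv2.TM_CCOEFF_NORMED);print("grip shift px",np.unravel_index(m.argmax(),m.shape),"(13,16 = unmoved)",m.max())
g=np.array([.5188,-.0695,.158]);r=tool(-4.3,0)
go([(np.array([.51,-.28,.32]),tool(40,15)),(g+[0,-.03,.16],r),(g+[0,0,.14],r)])
E
```

```text
grip shift px (np.int64(11), np.int64(11)) (13,16 = unmoved) 0.5864802
[-0.005, 0.737, 0.257] [-0.1521, 0.078, -0.248] rows 5.1
[0.016, 1.446, 0.246] [-0.1801, 0.2094, -0.4718] rows 9.2
[0.016, 1.566, 0.166] [-0.1801, 0.2094, -0.4718] rows 9.2
```

Emit:
send_rows(linear=[[0, 0.12, 0.1], [0, 0.25, 0.2], [0, 0.37, 0.257], [0, 0.5, 0.257], [0, 0.62, 0.257], [-0.005, 0.737, 0.257], [0, 0.8, 0.257], [0, 0.87, 0.257], [0.005, 0.94, 0.257], [0.01, 1, 0.257], [0.01, 1, 0.257], [0.01, 1, 0.257]], delta_rot=[[-0.025, 0.013, -0.04], [-0.05, 0.026, -0.08], [-0.076, 0.039, -0.125], [-0.1, 0.052, -0.165], [-0.127, 0.065, -0.206], [-0.152, 0.078, -0.248], [-0.158, 0.111, -0.304], [-0.165, 0.144, -0.36], [-0.172, 0.177, -0.416], [-0.18, 0.209, -0.472], [-0.18, 0.209, -0.472], [-0.18, 0.209, -0.472]])

```text
t: 16.05
position: [0.5174, -0.2107, 0.3011]
tcp_rot: [0.0, 0.999, -0.037, -0.0]
contact_force: [0.3, 0.3, 0.4]
grip_width: 0.0514
gripper_force: 0.0
```

```bash
python3 - <<'E'
from h import *
o=env.get_obs();print(o["joint_positions"],o["t"])
g=np.array([.5188,-.0695,.158]);r=tool(-4.3,0)
go([(g+[-.06,0,.16],r)])
E
```

```text
[ 0.55138749  0.25057491 -0.26412071  1.6887904   0.06943088  1.2115111
 -1.37352436] 16.05
[-0.234, 0.565, -0.007] [0.0001, -0.0001, -0.0005] rows 2.4
```

Emit:
send_rows(linear=[[-0.06, 0.14, -0.002], [-0.12, 0.28, -0.004], [-0.18, 0.42, -0.006], [-0.234, 0.565, -0.007], [-0.234, 0.565, -0.007], [-0.234, 0.565, -0.007]], delta_rot=[[0, 0, 0], [0, 0, 0], [0, 0, 0], [0, 0, 0], [0, 0, 0], [0, 0, 0]])

```text
t: 16.8
position: [0.4588, -0.0708, 0.3002]
tcp_rot: [0.0, 0.999, -0.037, 0.001]
contact_force: [0.5, -0.0, -0.1]
grip_width: 0.0512
gripper_force: 0.0
```

```bash
cat >> h.py <<'E'
def cloud(o,im,d):
    P=wristP(o);v,u=np.nonzero(d>0.05);z=d[v,u];M=P["mtx"]
    c=np.c_[(u-M[0,2])/M[0,0]*z,(v-M[1,2])/M[1,1]*z,z];return c@P["pose"][:3,:3].T+P["pose"][:3,3],im[v,u].astype(int),u,v
E
python3 - <<'E'
from h import *
np.set_printoptions(precision=4,suppress=True)
o=env.get_obs();im,d=env.camera("wrist");p,c,u,v=cloud(o,im,d)
brown=(c[:,0]>c[:,2]+35)&(c[:,0]<200)
m=brown&(abs(p[:,0]-.5188)<.07)&(abs(p[:,1]+.0695)<.05)&(p[:,2]>.14)&(p[:,2]<.19)
q=p[m];print(len(q),q.mean(0),q.min(0),q.max(0))
top=q[q[:,2]>np.percentile(q[:,2],60)];e=np.linalg.svd(top[:,:2]-top[:,:2].mean(0))[2][0];print("top",top.mean(0),np.degrees(np.arctan2(e[1],e[0])))
s=(top[:,:2]-top[:,:2].mean(0))@e;w=(top[:,:2]-top[:,:2].mean(0))@[-e[1],e[0]];print("len",s.min(),s.max(),"wid",w.min(),w.max(),"px",u[m].min(),u[m].max(),v[m].min(),v[m].max())
dark=(c.max(1)<70)&(p[:,2]>.01)&(p[:,2]<.06)&(np.hypot(p[:,0]-.518,p[:,1]+.069)<.07);print("truffles",dark.sum(),p[dark].mean(0) if dark.any() else "")
g=np.array([.5188,-.0695,.158]);r=tool(-4.3,0);go([(g+[0,0,.1],r),(g,r)])
E
```

```text
1660 [ 0.5205 -0.0678  0.1687] [ 0.482  -0.0769  0.1648] [ 0.5554 -0.0584  0.1715]
top [ 0.5197 -0.0674  0.1696] 175.06267882417717
len -0.034750532385736256 0.03633263356993527 wid -0.006552219383391109 0.0065091088626556114 px 297 316 111 205
truffles 361 [ 0.5225 -0.0736  0.0357]
[0.239, 0.006, -0.243] [0.0002, 0.0004, 0.0002] rows 1.4
[0.239, 0.006, -0.643] [0.0002, 0.0004, 0.0002] rows 2.7
```

Emit:
send_rows(linear=[[0.08, 0.003, -0.08], [0.16, 0.007, -0.16], [0.24, 0.01, -0.243], [0.24, 0.01, -0.243], [0.24, 0.01, -0.34], [0.24, 0.01, -0.44], [0.24, 0.01, -0.54], [0.24, 0.01, -0.6], [0.24, 0.01, -0.643], [0.24, 0.01, -0.643], [0.24, 0.01, -0.643]], delta_rot=[[0, 0, -0.002], [0, 0, -0.002], [0, 0, -0.002], [0, 0, -0.002], [0, 0, -0.002], [0, 0, -0.002], [0, 0, -0.002], [0, 0, -0.002], [0, 0, -0.002], [0, 0, -0.002], [0, 0, -0.002]])

```text
t: 18.23
position: [0.5193, -0.0675, 0.1404]
tcp_rot: [0.0, 0.999, -0.041, 0.001]
contact_force: [-0.4, 0.9, -0.4]
grip_width: 0.0511
gripper_force: 0.0
```

Emit:
send_rows(linear=[[0, 0, 0], [0, 0, 0], [0, 0, 0], [0, 0, 0], [0, 0, 0], [0, 0, 0], [0, 0, 0]], delta_rot=[[0, 0, 0], [0, 0, 0], [0, 0, 0], [0, 0, 0], [0, 0, 0], [0, 0, 0], [0, 0, 0]], hand=0, grip_force=70)

```text
t: 19.1
position: [0.5192, -0.0671, 0.1401]
tcp_rot: [0.0, 0.999, -0.04, 0.001]
contact_force: [-0.3, 2.4, 7.0]
grip_width: 0.0146
gripper_force: 69.2
```

Emit:
send_rows(linear=[[0, 0, 0.005], [0, 0, 0.015], [0, 0, 0.03], [0, 0, 0.06], [0, 0, 0.1], [0, 0, 0.15], [0, 0, 0.2], [0, 0, 0.25], [0, 0, 0.3], [0, 0, 0.33], [0, 0, 0.35], [0, 0, 0.36], [0, 0, 0.36], [0, 0, 0.36]], delta_rot=[[0, 0, 0], [0, 0, 0], [0, 0, 0], [0, 0, 0], [0, 0, 0], [0, 0, 0], [0, 0, 0], [0, 0, 0], [0, 0, 0], [0, 0, 0], [0, 0, 0], [0, 0, 0], [0, 0, 0], [0, 0, 0]], grip_force=110)

```text
t: 20.85
position: [0.5188, -0.0674, 0.2294]
tcp_rot: [0.0, 0.999, -0.041, 0.0]
contact_force: [0.2, -0.0, -4.0]
grip_width: 0.0141
gripper_force: 107.4
```

```bash
python3 - <<'E'
from h import *
np.set_printoptions(precision=4,suppress=True)
o=env.get_obs();print(o["joint_positions"],o["t"],o["wrist_torque"],o["contact_force"])
go([((.537,.130,.249),tool(43.9,0)),((.555,.328,.249),tool(92.5,0))])
s=np.linspace(0,1,17)[1:];print(np.round(10*s**3-15*s**4+6*s**5,3).tolist())
im,d=env.camera("side");P=env.camera_params("side");M=P["mtx"]
# rim check: white points near the dish from side depth
v,u=np.nonzero(d>0);z=d[v,u];p=np.c_[(u-M[0,2])/M[0,0]*z,(v-M[1,2])/M[1,1]*z,z]@P["pose"][:3,:3].T+P["pose"][:3,3]
n=p-np.array([.5193,-.068,0]);r=np.hypot(n[:,0],n[:,1]);c=im[v,u].astype(int)
k=(r>.078)&(r<.092)&(p[:,2]>.10)&(p[:,2]<.15)&(c.min(1)>120);A=np.c_[n[k][:,:2],np.ones(k.sum())]
a=np.degrees(np.arctan2(n[k][:,1],n[k][:,0]))
for lo in range(-180,180,45):
    w=(a>=lo)&(a<lo+45)
    if w.any(): print(lo,w.sum(),np.percentile(p[k][w][:,2],95))
t=(c.max(1)<70)&(r<.07)&(p[:,2]>.09)&(p[:,2]<.15);print("truffles",t.sum(),n[t].mean(0))
E
```

```text
[ 0.3843  0.2568 -0.3673  1.8585  0.1066  1.0443 -1.6777] 20.85 [-0.0085 -0.051   0.013 ] [ 0.1842 -0.0262 -4.0214]
[0.073, 0.79, 0.004] [0.0001, 0.0004, 0.2698] rows 4.5
[0.145, 1.582, 0.004] [-0.0, 0.0004, 0.5398] rows 9.1
[0.002, 0.016, 0.049, 0.104, 0.18, 0.275, 0.384, 0.5, 0.616, 0.725, 0.82, 0.896, 0.951, 0.984, 0.998, 1.0]
-180 25 0.14150179569153143
-135 45 0.14048032018508974
-90 56 0.14053214837676678
-45 44 0.14064234011716042
0 36 0.14246984662077644
45 27 0.1414053908105321
90 18 0.14144791092493947
135 21 0.14160341439284363
truffles 150 [-0.0074  0.0096  0.1217]
```

Emit:
send_rows(linear=[[0, 0.002, 0], [0.001, 0.013, 0], [0.004, 0.039, 0], [0.008, 0.082, 0.001], [0.013, 0.142, 0.001], [0.02, 0.217, 0.001], [0.028, 0.303, 0.002], [0.036, 0.395, 0.002], [0.045, 0.487, 0.002], [0.053, 0.573, 0.003], [0.06, 0.648, 0.003], [0.065, 0.708, 0.004], [0.069, 0.751, 0.004], [0.072, 0.777, 0.004], [0.073, 0.788, 0.004], [0.073, 0.79, 0.004], [0.073, 0.79, 0.004]], delta_rot=[[0, 0, 0.001], [0, 0, 0.004], [0, 0, 0.013], [0, 0, 0.028], [0, 0, 0.049], [0, 0, 0.074], [0, 0, 0.104], [0, 0, 0.135], [0, 0, 0.166], [0, 0, 0.196], [0, 0, 0.221], [0, 0, 0.242], [0, 0, 0.257], [0, 0, 0.266], [0, 0, 0.269], [0, 0, 0.27], [0, 0, 0.27]])

```text
t: 23.02
position: [0.5372, 0.1297, 0.2307]
tcp_rot: [0.0, 0.928, 0.374, 0.001]
contact_force: [-0.7, -0.3, -4.4]
grip_width: 0.0142
gripper_force: 107.5
```

```bash
python3 - <<'E'
from h import *
o=env.get_obs();print(o["joint_positions"],o["t"])
go([((.555,.328,.249),tool(92.5,0))])
E
```

```text
[ 0.18998232  0.34144485 -0.59275176  1.78215931  0.21403142  1.08094945
 -1.28179478] 23.025
[0.071, 0.793, -0.001] [-0.0003, 0.0004, 0.27] rows 4.5
```

Emit:
send_rows(linear=[[0, 0.002, 0], [0.001, 0.013, 0], [0.004, 0.039, 0], [0.008, 0.082, 0], [0.013, 0.142, 0], [0.02, 0.217, 0], [0.028, 0.304, 0], [0.036, 0.396, 0], [0.044, 0.488, 0], [0.052, 0.574, 0], [0.059, 0.65, 0], [0.064, 0.711, 0], [0.068, 0.754, 0], [0.07, 0.78, 0], [0.071, 0.791, 0], [0.071, 0.793, 0], [0.071, 0.793, 0], [0.071, 0.793, 0], [0.071, 0.793, 0], [0.071, 0.793, 0]], delta_rot=[[0, 0, 0.001], [0, 0, 0.004], [0, 0, 0.013], [0, 0, 0.028], [0, 0, 0.049], [0, 0, 0.074], [0, 0, 0.104], [0, 0, 0.135], [0, 0, 0.166], [0, 0, 0.196], [0, 0, 0.221], [0, 0, 0.242], [0, 0, 0.257], [0, 0, 0.266], [0, 0, 0.269], [0, 0, 0.27], [0, 0, 0.27], [0, 0, 0.27], [0, 0, 0.27], [0, 0, 0.27]])

```text
t: 25.52
position: [0.5549, 0.3282, 0.2307]
tcp_rot: [-0.0, 0.691, 0.723, 0.001]
contact_force: [0.5, 1.2, -4.2]
grip_width: 0.0141
gripper_force: 107.5
```

```bash
python3 - <<'E'
from h import *
np.set_printoptions(precision=4,suppress=True)
o=env.get_obs();print(o["joint_positions"],o["t"],np.abs(o["dq"]).max(),o["contact_force"])
go([((.555,.328,.249),tool(92.5,0))])
for name in("side","wrist","top"):
    im,d=env.camera(name);P=wristP(o) if name=="wrist" else env.camera_params(name);M=P["mtx"]
    v,u=np.nonzero(d>0.05);z=d[v,u];p=np.c_[(u-M[0,2])/M[0,0]*z,(v-M[1,2])/M[1,1]*z,z]@P["pose"][:3,:3].T+P["pose"][:3,3]
    n=p-np.array([.555,.328,0]);r=np.hypot(n[:,0],n[:,1]);c=im[v,u].astype(int)
    k=(r>.075)&(r<.095)&(p[:,2]>.11)&(p[:,2]<.16)&(c.min(1)>110);a=np.degrees(np.arctan2(n[:,1],n[:,0]))
    print(name,[(lo,int((k&(a>=lo)&(a<lo+45)).sum()),round(float(np.percentile(p[k&(a>=lo)&(a<lo+45)][:,2],90)),4)) for lo in range(-180,180,45) if (k&(a>=lo)&(a<lo+45)).sum()>5])
    t=(c.max(1)<70)&(r<.07)&(p[:,2]>.09)&(p[:,2]<.15);print(" truffles",t.sum(),n[t].mean(0) if t.any() else "", n[t].std(0) if t.any() else "")
    b=(c[:,0]>c[:,2]+35)&(p[:,2]>.24)&(p[:,2]<.275)&(r<.06)
    if b.sum()>20:
        q=p[b];e=np.linalg.svd(q[:,:2]-q[:,:2].mean(0))[2][0];print(" grip",b.sum(),q.mean(0),np.degrees(np.arctan2(e[1],e[0])))
    if name=="side": 
        for nm,x,y in(("scoop",.53,-.27),):
            w=np.hypot(p[:,0]-x,p[:,1]-y)<.055;print(" scoop z",np.percentile(p[w][:,2],[50,98]),w.sum())
E
```

```text
[-0.0509  0.5622 -0.7655  1.5425  0.4068  1.2008 -0.8433] 25.525 0.0033678945060695385 [ 0.4853  1.226  -4.2082]
[0.0, -0.001, -0.002] [-0.0004, 0.0002, -0.0002] rows 0.0
side [(-180, 85, 0.1419), (-135, 144, 0.1423), (-90, 157, 0.1419), (-45, 113, 0.1411), (0, 88, 0.1416), (45, 64, 0.142), (90, 60, 0.1475), (135, 55, 0.1429)]
 truffles 268 [-0.0061  0.0039  0.1236] [0.0122 0.0118 0.0052]
 grip 139 [0.5495 0.35   0.2553] -81.13315120269367
 scoop z [0.0147 0.0392] 778
wrist [(-180, 1534, 0.1409), (-135, 482, 0.141), (-90, 304, 0.1407), (-45, 1268, 0.1406), (0, 1368, 0.1406), (45, 1463, 0.1408), (90, 1379, 0.1409), (135, 1623, 0.141)]
 truffles 918 [-0.0007  0.0093  0.1257] [0.0163 0.0056 0.0028]
 grip 5770 [0.554  0.3317 0.2594] -87.56078608398356
top [(-90, 86, 0.1411), (-45, 126, 0.1414), (0, 18, 0.142)]
 truffles 0
```

The dish is level (rim heights within about 1 mm), still, over the mat's centre, with its arch at 92.4° against the mat's 92.5°. The truffles are in the middle. Handing in.

```bash
python3 -c "
from bench import env
print(env.sign_off())"
```

```text
the job is handed in; nothing more can be done
None
```

The job is handed in at about 26 s, with no verdict returned: the truffles are together in the dish, held level and still about 9 cm above the middle of the mat with its arch along the long sides, and the empty scoop stands upright on the bare table, a little away from where it started.

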